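Nip the relief press to its click

ROBOT

A 6-joint arm with a two-finger parallel gripper is mounted at the origin on the work surface. World frame = base frame: x ahead of the robot, y to its left, z up, the work surface at z = 0. Lengths are in m, angles in rad, forces in N, time in s.
With the tool pointing down it reaches from about 0.25 to 0.725 m from the base axis. Payload 4 kg.
Tool frame: the origin (TCP) lies midway between the tips of the shut fingers; the grasp point (between the pads) lies 19 mm behind it; z points along the fingers, y is the line along which they close (so a half turn about z gives the same grasp; the last joint's range is limited). The gripper opens to 85 mm and grips with 20 to 120 N. Pads are 22 mm wide; open, the fingers measure 114 mm over their backs; the gripper's body (76 mm by 85 mm) begins 54 mm behind the grasp point. The pads swing forward as they close: fully open they stand 13 mm farther back than shut.
Start: joints at [1.27, 0.241, 0.005, 1.335, 0, 1.571], TCP at [0.148, 0.478, 0.193] pointing down, gripper open.
Joint ranges: [-2.72, 2.72], [-1.05, 1.87], [-1.09, 1.28], [-1.99, 2.15], [-1.42, 1.44], [-3.14, 3.14]. Speed limits (rad/s): [2.79, 2.79, 3.14, 3.14, 3.14, 3.14].

INTERFACE

Orientations are given as a unit quaternion [x, y, z, w].
In Python, from workcell import get_obs, camera, job_done, silhouettes gives the robot as it stands. The module is installed in compiled form; this text tells all that it offers.
- The arm moves only by the tool drive_tool, never from a script. Its argument "increments" is a list of rows, each a list of 3 entries, a list of its own where there are three numbers: the shift along the world's x, y, z in mm, then the turn, a rotation vector about the world's x, y, z in degrees, then the opening, from 0 (shut) to 1 (fully open). A call has 1 to 8 rows; each row shifts and turns the commanded pose from where the row before left it; what a row does not reach is not made up. A row lasts 1/12 s, in which the tool goes at most 41.7 mm and 7.16 degrees, less where a joint would pass 70% of its speed; a pose out of reach is approached as far as the arm can. A call is refused whole if a number of a shift passes 41.7 or a number of a turn 7.16, either way. A call with a gripper value outside its range is refused whole. The fingers move at their own pace and stop on an object; the grip force is fixed at half the most. Time passes only in rows, so rows that do not move let the fingers close. It gives the time, the measured TCP pose, the force, the opening and the grip force at its end, in the units of the state.
- get_obs(): the state, without advancing time (a new reading comes with each control period).
- camera(name): name is "scene" or "top"; returns a dict with "image" (400x640x3 uint8, red, green, blue), "K" (3x3 intrinsics, pixels), "view" (4x4, takes a point from world to camera coordinates). Camera axes: x right, y down, z forward; pixel columns grow to the right and rows downward; lengths in m; the calibration is good to about 2 mm. A picture is of the moment at which its call begins. There is no depth.
- job_done(): hands the job in; it is judged then, once.
Trained networks look in a picture, given as the dict that the camera call returned (one of the last four; its "shot" number tells which), for a name from the list of things; names that differ only in an ending like _2 or _b are one class to them, and where a whole thing is asked for, a point or a joint stands for the part that bears it (a point fixed in the world has none). Each returns a list of dicts, best first, with "conf" (0 to 1); they miss things now and then, are a little off and sometimes report something else, mostly with a low value. They report only what shows in the picture. A call takes as long as a camera call.
- silhouettes(query, picture): "region" (400x640 bool, what is visible of it) and "bbox" ([left, top, right, bottom] in pixels, round what is visible of it).
The state is a dict: "clock": time; "joint_pos": joint angles; "joint_vel": joint speeds; "tau": joint torques, N m; "eef_pos": TCP position; "tool_rot": TCP orientation; "ft_force": force on the tool from outside, world axes, zero at the start; "ft_torque": the same for the moment, N m; "grip_width": finger opening in m; "grasp_force": force on a finger pad.
Only numpy, scipy, OpenCV 4.12 (cv2) and the standard library are available. Lean on these libraries where they do the work, as an engineer would, in place of code of your own. Each camera call takes 0.05 s, during which the arm holds its last target. There are 200 camera calls.

TASK

Slide the tray with the blue printing block by its orange tab, gently, fully home against the red backstop under the foot of the green press. Then turn the captive click wrench on top clockwise (seen from above) until its hinge clearly breaks over at the set torque, and stop there without forcing it to fold further. Let the hinge spring straight again, let go and leave the wrench about where it clicked; do not push the paints and the roller about.

Things in the scene. Friction and masses are not known exactly. Their poses are not given: they have to be found in the camera images.
- press: small green tabletop relief press, fixed. Origin: on the table under the screw axis; x points into the press to the backstop, y across, z up. Bed 350 x 210 mm (x -240 to +110 mm), top 20 mm above the table. Posts at x = +30, y = -87 and +87 mm; cross beam from x = -13 to +37 mm, 104 to 130 mm above the table. Round steel foot under the screw, 84 mm wide, underside 44 mm above the table.
- backstop: red plastic stop bar across the bed, fixed to the press, its face at press x = +65 mm, 20 to 42 mm above the table (the origin is the press's origin). The tray must not be pushed onto it with more than 40 N.
- press_home (a point): point on the backstop's face, on the bed's centre line, 32 mm above the table; the tray's nose point comes here when home. Axes as the press. In front of it, two aluminium guides 104 mm apart inside, 16 mm high, from press x = +15 to +70 mm, with a flared mouth from x = -10 mm.
- tray: loose wooden tray, 190 (x) x 100 (y) x 12 mm, about 0.5 kg, with a blue printing block (top 22 mm above the tray's underside, so 2 mm under the press foot) on its front half. It starts flat on the press bed, 75 to 95 mm short of home, a little askew. Origin: centre of its underside; x points to its nose.
- tray_nose (a point): middle of the tray's nose, on its top edge, 95 mm ahead of the tray's origin.
- tray_tab (a point): orange upright tab on the tray: 36 mm along the tray's x, 14 mm thick across (y), rising from the tray's top (32 mm above the table on the bed) to 82 mm above the table. This point: centre of the tab's top edge, 55 mm behind the tray's origin. Can be pinched across y from above.
- wrench_axis (a point): vertical axis of press screw and captive wrench, at the wrench's mid height, 160 mm above the table, straight above the press's origin. Clockwise from above, the screw first turns against a drag of 0.5 N m (about 3 N at the grip); after 0.3 to 0.65 rad, not known beforehand, it seats and stops hard. It stays where it is left.
- wrench_hinge (a point): red hinge pin of the click wrench, 28 mm tall, 55 mm from the axis, at 160 mm above the table; the handle starts here, x points out along it. With the screw seated the hinge starts to break over at 0.9 N m about the pin (about 7 N square to the grip), then needs 1.5 N m more per rad: about 9 N at the grip for 0.15 rad, 10 N for 0.23 rad, 11 N for 0.32 rad.
- wrench_grip (a point): middle of the black handle grip, a level round bar 26 mm thick and 115 mm long, 160 mm above the table: 125 mm from the hinge pin, 180 mm from the axis when straight. x points outwards along the handle. Can be pinched from above across the bar.
- wrench (a joint): bend of the click wrench's hinge, rad: 0 straight; grows as the handle folds clockwise while the head is held by the seated screw. Broken over from 0.12; beyond 0.32 it is over-forced. A spring straightens it when the handle is eased off; it cannot bend the other way.
- bottle_a: white paint bottle, red label, 48 mm wide, 160 mm tall; a loose bystander, to be left where it is. Origin: the centre of its underside.
- bottle_b: white paint bottle, green label and yellow cap, 48 mm wide, 150 mm tall; a loose bystander, to be left where it is. Origin: the centre of its underside.
- jar_a: blue paint jar with white lid, 84 mm wide, 95 mm tall; a loose bystander, to be left where it is. Origin: the centre of its underside.
- jar_b: grey paint jar with white lid, 84 mm wide, 95 mm tall; a loose bystander, to be left where it is. Origin: the centre of its underside.
- tube_a: white and red paint tube lying flat, 100 x 26 x 17 mm; a loose bystander, to be left where it is. Origin: the centre of its underside.
- tube_b: white and yellow paint tube lying flat, 100 x 26 x 17 mm; a loose bystander, to be left where it is. Origin: the centre of its underside.
- brayer: ink roller with a black rubber roll and a wooden handle, about 150 mm long, 36 mm tall, lying; a loose bystander, to be left where it is. Origin: the centre of its underside.

How it is judged:
On the way, in this order (a step that is already met when the one before it is completed fails the run):
1. the tray is fully home against the backstop, with the wrench not yet broken over (x of tray_nose in the frame of press_home above -0.004 m and horizontal distance between tray_nose and press_home below 0.006 m and angle between the x axis of tray and the x axis of press, either way round below 0.06 rad and angle between tray's own z axis and vertical below 0.05 rad and value of joint wrench below 0.06 rad), for 0.2 s.
2. the wrench's hinge has broken over with the tray home (x of tray_nose in the frame of press_home above -0.004 m and horizontal distance between tray_nose and press_home below 0.006 m and angle between the x axis of tray and the x axis of press, either way round below 0.06 rad and angle between tray's own z axis and vertical below 0.05 rad and value of joint wrench above 0.12 rad), for 0.1 s.
At the end, for the whole second after the job is handed in: The tray lies flat and home (nose within 4 mm of the backstop and 6 mm of the home point, square within 0.06 rad), the wrench hinge has sprung straight (bend under 0.05 rad), its hinge pin is left at least 11 mm (0.2 rad) clockwise from where it began, and all is at rest (x of tray_nose in the frame of press_home above -0.004 m and horizontal distance between tray_nose and press_home below 0.006 m and angle between the x axis of tray and the x axis of press, either way round below 0.06 rad and angle between tray's own z axis and vertical below 0.05 rad and value of joint wrench below 0.05 rad and distance of wrench_hinge from where it was at the start of the episode above 0.011 m and linear speed of tray below 0.01 m/s and velocity of joint wrench below 0.05 rad/s); the robot touches nothing.
It fails at once if the click wrench is forced past its click (bend over 0.32 rad) (value of joint wrench above 0.32 rad).
It fails at once if the wrench is broken over while the tray is not home (value of joint wrench above 0.1 rad and not (x of tray_nose in the frame of press_home above -0.004 m and horizontal distance between tray_nose and press_home below 0.006 m and angle between the x axis of tray and the x axis of press, either way round below 0.06 rad and angle between tray's own z axis and vertical below 0.05 rad)).
It fails at once if the tray is rammed on the backstop with more than 40 N (contact force between tray and backstop above 40 N).
It fails at once if a paint bottle, jar, tube or the roller is moved by more than 30 mm (distance of any of bottle_a, bottle_b, jar_a, jar_b, tube_a, tube_b, brayer from where it was at the start of the episode above 0.03 m).
It also fails if it takes over 72 s, if anything falls off the work surface, if the arm or the gripper's body presses on something with over 40 N, if the wrist force passes 120 N, or if a joint passes its speed limit or range.

## Working session

There is one attempt and no reset: what is moved stays moved. The work goes in short steps, Python scripts to look and compute and a tool call to move; the robot and the scene stay as the last step left them, time stands still between calls to the robot, and variables do not carry over. Pictures are saved under pics/ and viewed, at most 10 in all, crops included, and the job is handed in when it is done.

Besides the shell and the picture viewer there is one more tool, called as a command line: name --argument value ..., lists and objects as JSON in quotes. drive_tool: Moves the arm, as the interface text tells. Its arguments: {"type":"object","properties":{"increments":{"type":"array"}},"required":["increments"]}

```bash
mkdir -p pics; cat > h.py <<'E'
import numpy as np, cv2
from workcell import *
def save(p,n): cv2.imwrite('pics/'+n,cv2.cvtColor(p['image'],cv2.COLOR_RGB2BGR))
def ray(p,uv,z):
    K,V=p['K'],p['view']; R,t=V[:3,:3],V[:3,3]; c=-R.T@t
    d=R.T@np.linalg.inv(K)@np.array([uv[0],uv[1],1.]); return c+d*(z-c[2])/d[2]
def proj(p,X):
    q=p['K']@(p['view'][:3,:3]@np.array(X)+p['view'][:3,3]); return q[:2]/q[2]
E
python3 - <<'E'
from h import *
for n in ('top','scene'):
    p=camera(n); save(p,n+'0.png'); V=p['view']; print(n,'cam',-V[:3,:3].T@V[:3,3])
    for q in ['press','backstop','tray','tray_tab','wrench_grip','wrench_hinge','bottle_a','jar_a','tube_a','brayer']:
        for s in silhouettes(q,p)[:2]:
            v,u=np.nonzero(s['region']); print(q,round(s['conf'],2),np.round(s['bbox']),u.mean().round(1),v.mean().round(1),len(u))
E
```

```text
top cam [ 0.44866878 -0.01308227  1.08799824]
press 0.81 [264. 126. 347. 255.] 303.2 185.7 5939
backstop 0.56 [293. 141. 324. 144.] 308.4 142.7 178
tray 0.62 [282. 176. 320. 248.] 300.9 211.6 2294
tray_tab 0.6 [283. 174. 320. 245.] 300.9 211.2 2341
wrench_grip 0.68 [320. 157. 395. 185.] 360.2 170.2 703
wrench_hinge 0.72 [319. 160. 396. 180.] 361.3 170.5 625
bottle_a 0.89 [160. 180. 198. 199.] 178.0 188.1 493
bottle_a 0.58 [164. 131. 194. 154.] 177.4 143.1 486
jar_a 0.91 [443. 209. 480. 235.] 461.5 220.4 919
jar_a 0.63 [438. 155. 474. 186.] 456.1 170.2 947
tube_a 0.69 [386. 199. 413. 231.] 398.9 216.3 247
tube_a 0.59 [389. 123. 414. 151.] 401.3 138.1 320
brayer 0.56 [175. 238. 225. 290.] 199.6 264.1 701
scene cam [1.29275134 0.1026485  0.76222069]
press 0.97 [290. 184. 383. 285.] 336.7 239.2 5474
press 0.31 [189. 169. 220. 210.] 204.2 187.4 939
backstop 0.69 [313. 250. 347. 268.] 330.9 258.0 308
tray 0.71 [334. 180. 361. 236.] 350.2 197.9 521
tray_tab 0.67 [334. 180. 362. 237.] 350.4 197.7 494
wrench_grip 0.75 [248. 182. 322. 208.] 284.6 192.4 700
wrench_hinge 0.74 [247. 182. 319. 204.] 284.1 192.1 679
wrench_hinge 0.24 [333. 179. 366. 239.] 351.2 198.0 513
bottle_a 0.93 [456. 193. 484. 244.] 468.2 222.4 804
jar_a 0.63 [173. 202. 206. 236.] 189.0 219.0 1082
tube_a 0.73 [174. 199. 209. 240.] 189.0 219.1 1155
tube_a 0.5 [223. 248. 236. 277.] 229.3 260.5 257
brayer 0.67 [414. 170. 460. 206.] 439.5 189.5 450
```

View pics/top0.png

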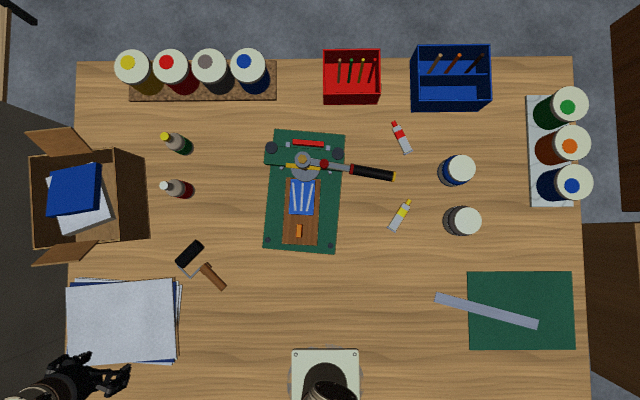

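View pics/scene0.png

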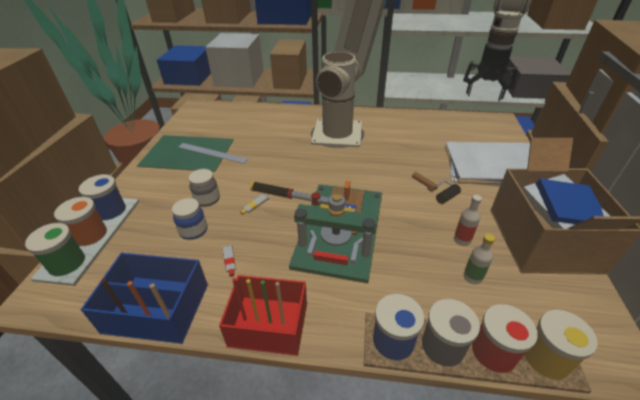

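The top view shows the press with the backstop at (308,142), the screw axis near (303,160), the orange tab at (299,231), and the black grip from about (350,169) to (395,176), pointing right (-y). The scene view matches: the tab is at (347,190) and the grip at (270,190).

```bash
cat >> h.py <<'E'
def masks(p,box):
    l,t,r,b=box; hsv=cv2.cvtColor(p['image'],cv2.COLOR_RGB2HSV).astype(int); H,S,Vv=hsv[...,0],hsv[...,1],hsv[...,2]
    roi=np.zeros(H.shape,bool); roi[t:b,l:r]=1
    return {'orange':roi&(H>9)&(H<17)&(S>200)&(Vv>150),'red':roi&((H<6)|(H>174))&(S>170)&(Vv>110),
      'green':roi&(H>60)&(H<95)&(S>90),'black':roi&(Vv<60),'blue':roi&(H>100)&(H<125)&(S>120)}
def comps(m):
    n,L,st,c=cv2.connectedComponentsWithStats(m.astype(np.uint8)); return [(st[i,4],c[i].round(1),st[i,:4],L==i) for i in range(1,n) if st[i,4]>5]
E
python3 - <<'E'
from h import *
p=camera('top'); c=p['image'][120:262,250:405]
cv2.imwrite('pics/crop.png',cv2.cvtColor(cv2.resize(c,None,fx=4,fy=4,interpolation=cv2.INTER_CUBIC),cv2.COLOR_RGB2BGR))
m=masks(p,(255,120,405,262))
Z={'orange':.082,'red':.042,'green':.02,'black':.168,'blue':.042}
for k in m:
    for a,ce,b,M in comps(m[k]): print(k,a,ce,b,ray(p,ce,Z[k]).round(4))
g=max(comps(m['green']),key=lambda c:c[0])
pts=np.argwhere(m['green'])[:,::-1].astype(np.float32)
w=np.array([ray(p,q,.02)[:2] for q in pts],np.float32); print('bed rect',cv2.minAreaRect(w))
E
```

```text
orange 43 [298.4 230.2] [296 224   6  13] [0.4309 0.0683 0.082 ]
red 23 [393.9 123.4] [391 121   6   6] [ 0.7325 -0.2025  0.042 ]
red 58 [399.3 133.8] [395 130  10   9] [ 0.7022 -0.2172  0.042 ]
red 148 [307.9 142.1] [293 139  31   7] [0.6806 0.0438 0.042 ]
red 9 [321.2 164.4] [320 163   4   4] [0.6161 0.0062 0.042 ]
red 11 [351.  168.8] [350 165   3   8] [ 0.6027 -0.0783  0.042 ]
green 4883 [302.4 188.9] [262 129  83 125] [0.5487 0.0614 0.02  ]
black 105 [271.3 147.4] [265 142  13  12] [0.6401 0.1289 0.168 ]
black 9 [298. 145.] [294 145   9   1] [0.6455 0.0618 0.168 ]
black 7 [311. 146.] [308 146   7   1] [0.6427 0.0292 0.168 ]
black 8 [320.1 146.9] [317 146   7   2] [0.6402 0.0064 0.168 ]
black 103 [337.4 153.1] [330 147  14  13] [ 0.6241 -0.0369  0.168 ]
black 30 [275.9 165.2] [266 164  19   7] [0.5949 0.1173 0.168 ]
black 18 [305.3 167.4] [301 164   9   7] [0.5887 0.0437 0.168 ]
black 402 [372.5 172.5] [353 165  40  16] [ 0.5744 -0.1239  0.168 ]
black 42 [330.3 169.5] [321 167  21   5] [ 0.5829 -0.0187  0.168 ]
black 18 [267.2 239.3] [265 237   6   5] [0.4106 0.1384 0.168 ]
black 16 [329.8 245.1] [328 243   5   5] [ 0.3953 -0.0159  0.168 ]
blue 622 [301.6 197.1] [289 179  26  36] [0.5233 0.0622 0.042 ]
bed rect ((0.5381632447242737, -0.0023997128009796143), (0.36997082829475403, 0.3474426567554474), 84.4114990234375)
```

View pics/crop.png

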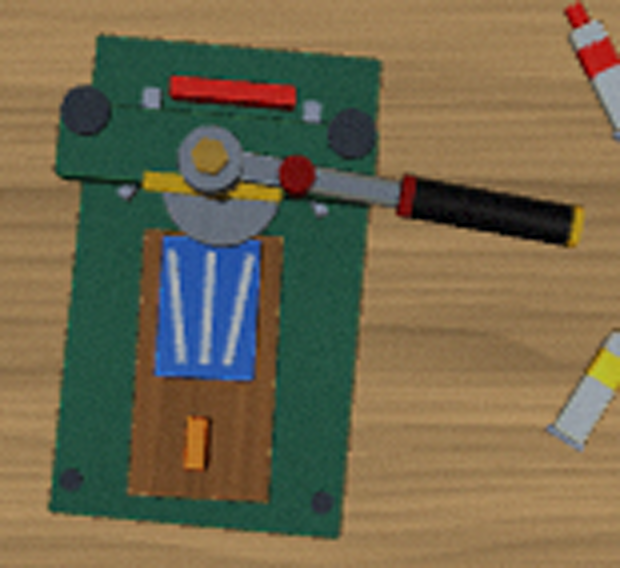

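The crop shows the whole bed with its corners at (99,36), (382,60), (340,538) and (51,512). The nut is at (210,155), the hinge at (297,175), the grip from (412,195) to (575,225), and the tab top at about (196,442). The tray is slightly askew.

```bash
python3 - <<'E'
from h import *
p=camera('top')
f=lambda U,z: ray(p,((U[0]+.5)/4-.5+250,(U[1]+.5)/4-.5+120),z)
C=np.array([f(u,.02)[:2] for u in [(99,36),(382,60),(340,538),(51,512)]])
L=np.array([(.11,.105),(.11,-.105),(-.24,-.105),(-.24,.105)])
lc,cc=L.mean(0),C.mean(0); U,S,Vt=np.linalg.svd((L-lc).T@(C-cc)); R=(U@Vt).T; t=cc-R@lc
yaw=np.arctan2(R[1,0],R[0,0]); print('press',t,'yaw deg',np.degrees(yaw)); print('res',((L@R.T+t)-C).round(4).tolist())
T=lambda w:(R.T@(np.array(w[:2])-t)).round(4)
for n,u,z in [('backstop',(234,92),.042),('nut',(210,155),.175),('hinge',(297,175),.174),('grip in',(412,196),.173),('grip out',(573,225),.173),('tab bright',(197,442),.082)]:
    w=f(u,z); print(n,w.round(4),'press fr',T(w))
# tray corners: rear at top edge z=.032 ; front block
tr=[f(u,.032) for u in [(128,494),(268,502),(145,231),(284,236)]]
for w in tr: print('tray',w.round(4),T(w))
s=camera('scene')
m=masks(s,(330,170,365,215))
for a,ce,b,M in comps(m['orange']): print('scene orange',a,ce,b)
print('pred tab top', proj(s,f((197,442),.082)), 'pred hinge',proj(s,f((297,175),.174)),'grip in/out',proj(s,f((412,196),.173)),proj(s,f((573,225),.173)))
c=s['image'][165:285,235:395]
cv2.imwrite('pics/crop2.png',cv2.cvtColor(cv2.resize(c,None,fx=5,fy=5,interpolation=cv2.INTER_CUBIC),cv2.COLOR_RGB2BGR))
o=get_obs(); print(o['eef_pos'],o['tool_rot'],o['ft_force'],o['clock'])
E
```

```text
press [0.60841111 0.05014211] yaw deg -5.54917315840319
res [[0.0017, 0.0011], [0.0012, -0.0013], [-0.0017, -0.0012], [-0.0012, 0.0013]]
backstop [0.6791 0.0431 0.042 ] press fr [ 0.071  -0.0001]
nut [0.6103 0.0511 0.175 ] press fr [0.0018 0.0011]
hinge [ 0.5975 -0.0029  0.174 ] press fr [-0.0058 -0.0538]
grip in [ 0.5838 -0.0741  0.173 ] press fr [-0.0124 -0.1261]
grip out [ 0.5649 -0.1735  0.173 ] press fr [-0.0217 -0.2268]
tab bright [0.4311 0.067  0.082 ] press fr [-0.1781 -0.0004]
tray [0.3939 0.1199 0.032 ] [-0.2202  0.0487]
tray [0.3876 0.0209 0.032 ] [-0.2169 -0.0505]
tray [0.5811 0.1079 0.032 ] [-0.0328  0.0548]
tray [0.5766 0.0083 0.032 ] [-0.0276 -0.0447]
pred tab top [347.18447259 183.47585838] pred hinge [316.38000777 193.63743089] grip in/out [289.81278319 188.66549004] [254.42000782 181.64824395]
[0.14815381 0.47755894 0.192614  ] [1.49836721e-01 9.88710755e-01 1.08524484e-05 2.55497589e-05] [0.58711458 0.50866068 0.05341746] 1.25
```

View pics/crop2.png

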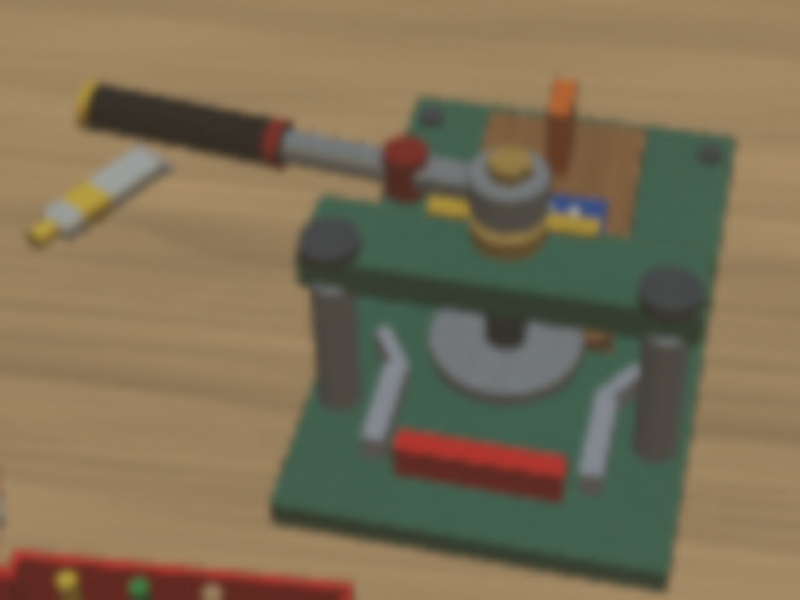

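drive_tool --increments '[[[20,-29,0],[0,0,2],1],[[20,-29,0],[0,0,2],1],[[20,-29,0],[0,0,2],1],[[20,-29,0],[0,0,2],1],[[20,-29,0],[0,0,2],1],[[20,-29,0],[0,0,2],1],[[20,-29,0],[0,0,1.5],1],[[20,-29,0],[0,0,0],1]]'

```text
clock: 1.92
eef_pos: [0.3088, 0.2441, 0.1929]
tool_rot: [0.032, 0.999, 0.0, 0.0]
ft_force: [0.9, 0.8, -0.8]
grip_width: 0.0853
grasp_force: 0.0
```

drive_tool --increments '[[[20,-29,0],[0,0,0],1],[[20,-29,0],[0,0,0],1],[[20,-29,0],[0,0,0],1],[[20,-29,0],[0,0,0],1],[[20,-29,0],[0,0,0],1],[[20,-29,0],[0,0,0],1],[[0,0,0],[0,0,0],1],[[0,0,0],[0,0,0],1]]'

```text
clock: 2.58
eef_pos: [0.4288, 0.0701, 0.1924]
tool_rot: [0.035, 0.999, 0.0, -0.0]
ft_force: [0.1, 0.0, -1.0]
grip_width: 0.0855
grasp_force: 0.0
```

drive_tool --increments '[[[2,-3,-30],[0,0,0],1],[[0,0,-35],[0,0,0],1],[[0,0,-35],[0,0,0],1],[[0,0,-30],[0,0,0],1],[[0,0,-14],[0,0,0],1],[[0,0,0],[0,0,0],1],[[0,0,0],[0,0,0],0.6],[[0,0,0],[0,0,0],0.5]]'

```text
clock: 3.25
eef_pos: [0.431, 0.0694, 0.0499]
tool_rot: [0.032, 0.999, 0.0, 0.001]
ft_force: [-0.3, 0.2, -0.4]
grip_width: 0.064
grasp_force: 0.0
```

drive_tool --increments '[[[0,0,0],[0,0,0],0.4],[[0,0,0],[0,0,0],0.3],[[0,0,0],[0,0,0],0.2],[[0,0,0],[0,0,0],0.15],[[0,0,0],[0,0,0],0.1],[[0,0,0],[0,0,0],0.05],[[0,0,0],[0,0,0],0],[[0,0,0],[0,0,0],0]]'

```text
clock: 3.92
eef_pos: [0.4301, 0.0685, 0.0486]
tool_rot: [0.033, 0.999, -0.0, -0.0]
ft_force: [0.7, -0.6, 0.0]
grip_width: -0.0
grasp_force: 0.0
```

```bash
python3 - <<'E'
from h import *
a=camera('top'); b=camera('scene')
A=cv2.resize(a['image'][150:260,250:390],None,fx=4,fy=4,interpolation=cv2.INTER_CUBIC)
B=cv2.resize(b['image'][100:240,290:400],None,fx=4,fy=4,interpolation=cv2.INTER_CUBIC)[:440]
cv2.imwrite('pics/g1.png',cv2.cvtColor(np.hstack([A[:440,:360],B[:440,:440]]),cv2.COLOR_RGB2BGR)); print(get_obs()['joint_pos'],get_obs()['grip_width'])
E
```

```text
[ 1.57936730e-01  2.39793517e-01 -4.01449382e-01  9.29664959e-01
  1.88880073e-05  2.23223800e-01] -0.0001467856309512232
```

View pics/g1.png

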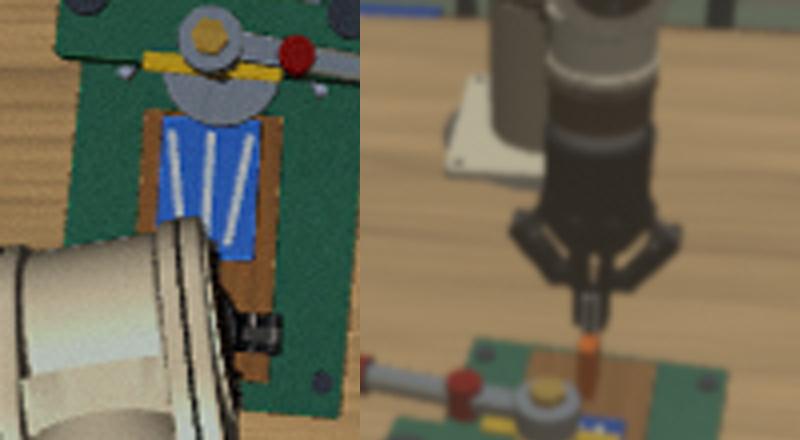

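The fingers shut without the tab between them. In the scene half, the tips are at about (590,325) and the tab is just below or in front at (590,340). I'll check the TCP's projection against the picture.

```bash
python3 - <<'E'
from h import *
b=camera('scene'); o=get_obs(); e=o['eef_pos']; print(e, 'tcp px',proj(b,e)); 
def cr(q): q=proj(b,q); return ((q-[290,100])*4+[360,0]).round(0)
print('crop tcp',cr(e),'tab top',cr([.431,.067,.082]),'tab base',cr([.431,.067,.032]))
m=masks(b,(330,170,370,215))
for a,ce,bb,M in comps(m['orange']): print(a,ce,bb)
a=camera('top'); print('tab in top',[proj(a,[.431,.067,z]).round(1) for z in (.082,.032)])
B=cv2.resize(b['image'][150:225,310:390],None,fx=8,fy=8,interpolation=cv2.INTER_CUBIC)
cv2.imwrite('pics/g2.png',cv2.cvtColor(B,cv2.COLOR_RGB2BGR))
E
```

```text
[0.43009737 0.06853359 0.04853178] tcp px [347.32968689 191.81509035]
crop tcp [589. 367.] tab top [589. 334.] tab base [587. 384.]
tab in top [array([298.9, 230.2]), array([300.3, 229.8])]
```

View pics/g2.png

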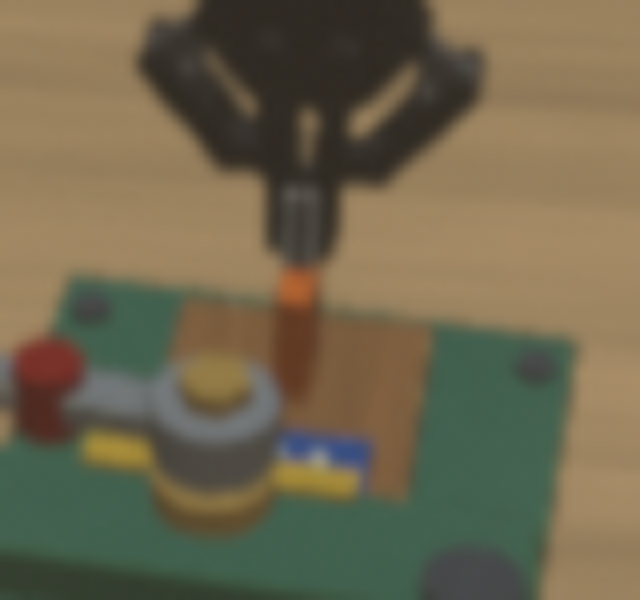

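```bash
python3 - <<'E'
from h import *
b=camera('scene'); t=camera('top')
for z in (.18,.193,.206,.22,.23): print(z,proj(b,[.148,.478,z]).round(1),proj(t,[.148,.478,z]).round(1))
im=cv2.imread('pics/scene0.png',0)
for v in range(60,104,2): 
    u=np.nonzero(im[v,455:530]<45)[0]+455; print(v,(u.min(),u.max(),len(u)) if len(u) else '-',end=' | ')
g=cv2.cvtColor(b['image'],cv2.COLOR_RGB2GRAY)
print()
for v in range(172,204): print(v,g[v,338:358])
E
```

```text
0.18 [478.4 115.7] [124.4 350.8]
0.193 [479.4 112.1] [121.3 352.7]
0.206 [480.5 108.4] [118.2 354.6]
0.22 [481.7 104.5] [114.8 356.8]
0.23 [482.6 101.6] [112.2 358.4]
60 (np.int64(482), np.int64(509), 28) | 62 (np.int64(481), np.int64(510), 30) | 64 (np.int64(470), np.int64(511), 34) | 66 (np.int64(469), np.int64(512), 34) | 68 (np.int64(469), np.int64(506), 31) | 70 (np.int64(468), np.int64(516), 36) | 72 (np.int64(467), np.int64(517), 39) | 74 (np.int64(466), np.int64(518), 40) | 76 (np.int64(466), np.int64(518), 44) | 78 (np.int64(465), np.int64(518), 40) | 80 (np.int64(466), np.int64(516), 26) | 82 (np.int64(469), np.int64(516), 19) | 84 (np.int64(502), np.int64(515), 14) | 86 (np.int64(503), np.int64(514), 12) | 88 (np.int64(503), np.int64(514), 11) | 90 (np.int64(512), np.int64(512), 1) | 92 - | 94 - | 96 - | 98 - | 100 - | 102 - | 
172 [121 121 121 115  94  63  46  49  52  52  52  49  45  46  53  65  70  68
  63  65]
173 [132 132 132 129 113  74  52  61  72  68  68  61  50  50  71  96 102 102
  98 100]
174 [135 135 135 133 118  79  55  70  85  77  79  72  54  54  85 120 128 12
[... 1834 characters left out ...]
100]
196 [124 124 122 118 113 101  81  69  67  69  74  87  96  97  97  96  96  97
  98 100]
197 [124 123 121 119 117 108  87  71  68  69  77  90  97  98  96  96  96  97
  99 101]
198 [119 114 110 111 116 112  96  76  70  71  79  93  98  98  97  96  96  97
  99 101]
199 [107  97  93 102 115 115 104  83  76  77  85  95  98  98  97  96  96  98
 100 101]
200 [ 92  89  93 104 115 115 107  89  86  86  91  97  98  98  96  96  96  98
 101 102]
201 [ 93 100 107 114 117 113 103  91  93  94  96  98  99  97  96  96  96  98
 102 102]
202 [108 114 117 117 114 106  93  90  94  95  96  97  97  96  96  95  96  98
 101 103]
203 [116 117 115 111 103  93  82  84  90  92  93  94  94  94  96  95  96  98
 101 102]
```

```bash
python3 - <<'E'
from h import *
b=camera('scene'); t=camera('top')
for X in ([0,0,0],[.08,.08,0],[.08,-.08,0]): print(X,proj(b,X).round(1),proj(t,X).round(1))
print('plate corners', [ray(t,q,0.01).round(3) for q in ((292,349),(358,349))],[ray(b,q,.01).round(3) for q in ((322,121),(357,121),(361,143),(312,142))])
s=cv2.imread('pics/scene0.png')[50:125,440:540]; tt=cv2.imread('pics/top0.png')[340:400,20:140]
g=lambda i,w,h: cv2.resize(i,(w,h),interpolation=cv2.INTER_CUBIC)
cv2.imwrite('pics/g3.png',np.vstack([g(s,400,300),g(tt,400,200)]))
E
```

```text
[0, 0, 0] [337.4 133.1] [325.1 381.8]
[0.08, 0.08, 0] [356.  144.6] [296.9 353. ]
[0.08, -0.08, 0] [315.3 142.4] [353.  352.7]
plate corners [array([0.094, 0.093, 0.01 ]), array([ 0.094, -0.094,  0.01 ])] [array([-0.076, -0.072,  0.01 ]), array([-0.09 ,  0.075,  0.01 ]), array([0.082, 0.099, 0.01 ]), array([ 0.094, -0.091,  0.01 ])]
```

View pics/g3.png

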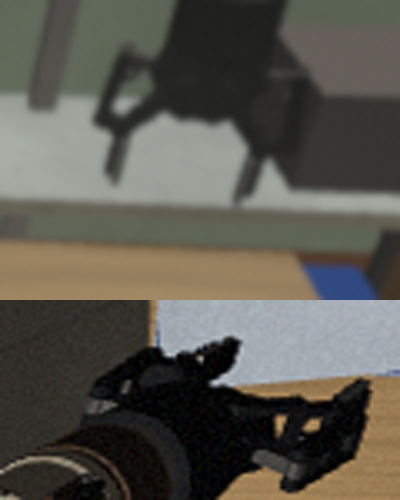

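The robot base and the x and y readings match the pictures. In both cameras the real fingertips sit about 36 mm higher than the reported TCP: at the start they triangulate to z = 0.242 instead of 0.206, and now to about 0.085 instead of 0.049. I'll trust the pictures and go 35 mm lower, watching the force.

drive_tool --increments '[[[0,0,5],[0,0,0],0.6],[[1,-1,0],[0,0,0],0.6],[[0,0,0],[0,0,0],0.6],[[0,0,0],[0,0,0],0.6],[[0,0,0],[0,0,0],0.6],[[0,0,-10],[0,0,0],0.6],[[0,0,-10],[0,0,0],0.6],[[0,0,0],[0,0,0],0.6]]'

```text
clock: 4.98
eef_pos: [0.4296, 0.0673, 0.0321]
tool_rot: [0.033, 0.999, -0.0, -0.002]
ft_force: [-0.9, -0.2, 1.0]
grip_width: 0.0512
grasp_force: 0.0
```

drive_tool --increments '[[[0,0,-7],[0,0,0],0.6],[[0,0,-7],[0,0,0],0.6],[[0,0,-5],[0,0,0],0.6],[[0,0,0],[0,0,0],0.6],[[0,0,0],[0,0,0],0.4],[[0,0,0],[0,0,0],0.3],[[0,0,0],[0,0,0],0.25],[[0,0,0],[0,0,0],0.25]]'

```text
clock: 5.65
eef_pos: [0.4315, 0.0676, 0.0149]
tool_rot: [0.033, 0.999, 0.0, 0.0]
ft_force: [0.4, 0.1, -0.5]
grip_width: 0.0213
grasp_force: 0.0
```

drive_tool --increments '[[[0,0,0],[0,0,0],0.2],[[0,0,0],[0,0,0],0.15],[[0,0,0],[0,0,0],0.1],[[0,0,0],[0,0,0],0.0],[[0,0,0],[0,0,0],0],[[0,0,0],[0,0,0],0]]'

```text
clock: 6.15
eef_pos: [0.4314, 0.0678, 0.015]
tool_rot: [0.032, 0.999, 0.0, 0.0]
ft_force: [-1.4, 0.1, 6.3]
grip_width: 0.0129
grasp_force: 59.2
```

drive_tool --increments '[[[5,-0.5,1],[0,0,-0.3],0],[[6,-0.6,0],[0,0,-0.3],0],[[6,-0.6,0],[0,0,-0.3],0],[[6,-0.6,0],[0,0,-0.3],0],[[6,-0.6,0],[0,0,-0.3],0],[[5,-0.5,0],[0,0,-0.3],0],[[3,-0.3,0],[0,0,0],0],[[0,0,0],[0,0,0],0]]'

```text
clock: 6.82
eef_pos: [0.4693, 0.0636, 0.0153]
tool_rot: [0.049, 0.999, -0.0, 0.0]
ft_force: [0.8, 0.5, -3.5]
grip_width: 0.0131
grasp_force: 58.4
```

```bash
python3 - <<'E'
from h import *
a=camera('top'); b=camera('scene'); save(a,'t2.png')
A=cv2.resize(a['image'][120:250,255:355],None,fx=4,fy=4,interpolation=cv2.INTER_CUBIC)
B=cv2.resize(b['image'][170:285,290:385],None,fx=4,fy=4,interpolation=cv2.INTER_CUBIC)
B=np.vstack([B,np.zeros((60,380,3),np.uint8)])
cv2.imwrite('pics/g4.png',cv2.cvtColor(np.hstack([A,B]),cv2.COLOR_RGB2BGR)); print(get_obs()['ft_force'],get_obs()['ft_torque'])
E
```

```text
[-0.53649242  0.24977367 -4.48919448] [-0.0149016  -0.03241283 -0.01846063]
```

View pics/g4.png

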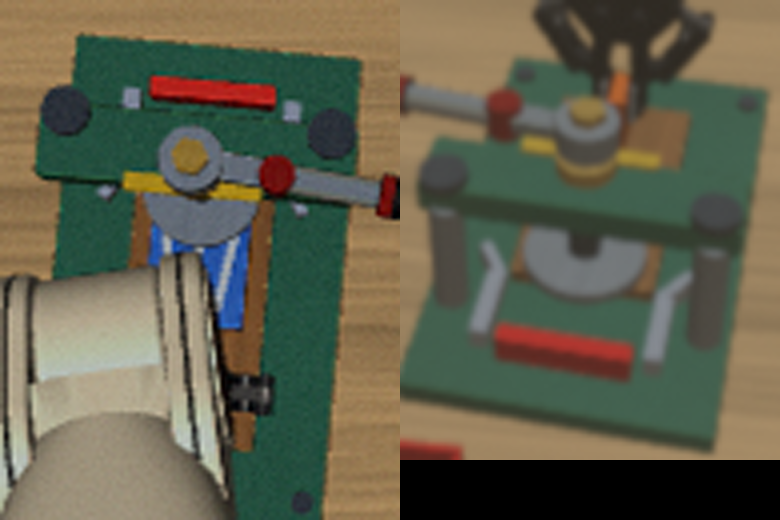

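The grip holds and the tray slides. In the scene half, its nose corners at (515,280) and (660,290) are lined up between the guide mouths. I'll carry on.

drive_tool --increments '[[[4,-0.4,0],[0,0,0],0],[[5,-0.5,0],[0,0,0],0],[[5,-0.5,0],[0,0,0],0],[[5,-0.5,0],[0,0,0],0],[[4,-0.4,0],[0,0,0],0],[[2,-0.2,0],[0,0,0],0],[[0,0,0],[0,0,0],0]]'

```text
clock: 7.5
eef_pos: [0.494, 0.0613, 0.0155]
tool_rot: [0.048, 0.999, -0.0, 0.0]
ft_force: [0.4, 0.7, -4.3]
grip_width: 0.0128
grasp_force: 58.4
```

drive_tool --increments '[[[4,-0.4,0],[0,0,0],0],[[4,-0.4,0],[0,0,0],0],[[4,-0.4,0],[0,0,0],0],[[3,-0.3,0],[0,0,0],0],[[2,-0.2,0],[0,0,0],0],[[0,0,0],[0,0,0],0]]'

```text
clock: 8.0
eef_pos: [0.5109, 0.0596, 0.0156]
tool_rot: [0.048, 0.999, 0.0, 0.0]
ft_force: [-0.1, 0.5, -5.9]
grip_width: 0.0129
grasp_force: 58.4
```

drive_tool --increments '[[[1.5,-0.15,0],[0,0,0],0],[[1.5,-0.15,0],[0,0,0],0],[[1.5,-0.15,0],[0,0,0],0],[[1.5,-0.15,0],[0,0,0],0],[[1,-0.1,0],[0,0,0],0],[[0,0,0],[0,0,0],0]]'

```text
clock: 8.5
eef_pos: [0.5175, 0.0589, 0.0156]
tool_rot: [0.048, 0.999, -0.0, 0.0]
ft_force: [0.6, 0.6, -4.5]
grip_width: 0.0129
grasp_force: 58.4
```

drive_tool --increments '[[[1,-0.1,0],[0,0,0],0],[[1,-0.1,0],[0,0,0],0],[[0,0,0],[0,0,0],0],[[0,0,0],[0,0,0],0]]'

```text
clock: 8.83
eef_pos: [0.5194, 0.0587, 0.0156]
tool_rot: [0.048, 0.999, 0.0, 0.0]
ft_force: [0.4, -0.9, -4.5]
grip_width: 0.0129
grasp_force: 58.4
```

drive_tool --increments '[[[1,-0.1,0],[0,0,0],0],[[0.5,0,0],[0,0,0],0],[[0,0,0],[0,0,0],0],[[0,0,0],[0,0,0],0]]'

```text
clock: 9.17
eef_pos: [0.5208, 0.0586, 0.0156]
tool_rot: [0.048, 0.999, -0.0, 0.0]
ft_force: [-0.0, -0.5, -5.0]
grip_width: 0.0126
grasp_force: 58.4
```

drive_tool --increments '[[[0.7,-0.1,0],[0,0,0],0],[[0.7,-0.1,0],[0,0,0],0],[[0,0,0],[0,0,0],0]]'

```text
clock: 9.42
eef_pos: [0.5222, 0.0585, 0.0156]
tool_rot: [0.048, 0.999, 0.0, 0.0]
ft_force: [-0.1, -0.4, -4.9]
grip_width: 0.0132
grasp_force: 58.4
```

drive_tool --increments '[[[0.7,-0.1,0],[0,0,0],0],[[0.7,0,0],[0,0,0],0],[[0,0,0],[0,0,0],0]]'

```text
clock: 9.67
eef_pos: [0.5236, 0.0583, 0.0156]
tool_rot: [0.048, 0.999, -0.0, 0.0]
ft_force: [-0.3, 0.7, -4.5]
grip_width: 0.0131
grasp_force: 58.4
```

drive_tool --increments '[[[0.6,-0.1,0],[0,0,0],0],[[0.6,0,0],[0,0,0],0],[[0,0,0],[0,0,0],0]]'

```text
clock: 9.92
eef_pos: [0.5248, 0.0582, 0.0156]
tool_rot: [0.048, 0.999, -0.0, 0.0]
ft_force: [-1.0, 0.6, -4.6]
grip_width: 0.0132
grasp_force: 58.4
```

drive_tool --increments '[[[0.6,-0.1,0],[0,0,0],0],[[0,0,0],[0,0,0],0]]'

```text
clock: 10.08
eef_pos: [0.5254, 0.0581, 0.0156]
tool_rot: [0.048, 0.999, -0.0, 0.0]
ft_force: [-0.2, -0.2, -4.8]
grip_width: 0.0129
grasp_force: 58.4
```

drive_tool --increments '[[[0.6,-0.1,0],[0,0,0],0],[[0,0,0],[0,0,0],0]]'

```text
clock: 10.25
eef_pos: [0.5257, 0.0581, 0.0156]
tool_rot: [0.048, 0.999, 0.0, -0.0]
ft_force: [-0.9, -0.3, -4.1]
grip_width: 0.0133
grasp_force: 58.5
```

drive_tool --increments '[[[0.6,-0.1,0],[0,0,0],0],[[0,0,0],[0,0,0],0]]'

```text
clock: 10.42
eef_pos: [0.5257, 0.0581, 0.0155]
tool_rot: [0.048, 0.999, 0.0, -0.001]
ft_force: [-3.3, 0.9, -1.9]
grip_width: 0.0131
grasp_force: 58.7
```

drive_tool --increments '[[[0.6,0,0],[0,0,0],0],[[0,0,0],[0,0,0],0]]'

```text
clock: 10.58
eef_pos: [0.5256, 0.0582, 0.0154]
tool_rot: [0.048, 0.999, 0.0, -0.001]
ft_force: [-5.7, 1.0, -1.2]
grip_width: 0.0133
grasp_force: 58.9
```

drive_tool --increments '[[[0.6,0,0],[0,0,0],0],[[0,0,0],[0,0,0],0],[[0,0,0],[0,0,0],0]]'

```text
clock: 10.83
eef_pos: [0.5256, 0.0582, 0.0154]
tool_rot: [0.048, 0.999, 0.0, -0.002]
ft_force: [-5.4, 1.3, -0.5]
grip_width: 0.0132
grasp_force: 59.0
```

```bash
python3 - <<'E'
from h import *
a=camera('top'); b=camera('scene'); save(b,'s5.png'); save(a,'t5.png')
A=cv2.resize(a['image'][120:250,255:355],None,fx=4,fy=4,interpolation=cv2.INTER_CUBIC)
B=cv2.resize(b['image'][170:285,290:385],None,fx=4,fy=4,interpolation=cv2.INTER_CUBIC)
B=np.vstack([B,np.zeros((60,380,3),np.uint8)])
cv2.imwrite('pics/g5.png',cv2.cvtColor(np.hstack([A,B]),cv2.COLOR_RGB2BGR)); print(get_obs()['ft_force'])
E
```

```text
[-6.58163598  0.77903508 -0.39578823]
```

View pics/g5.png

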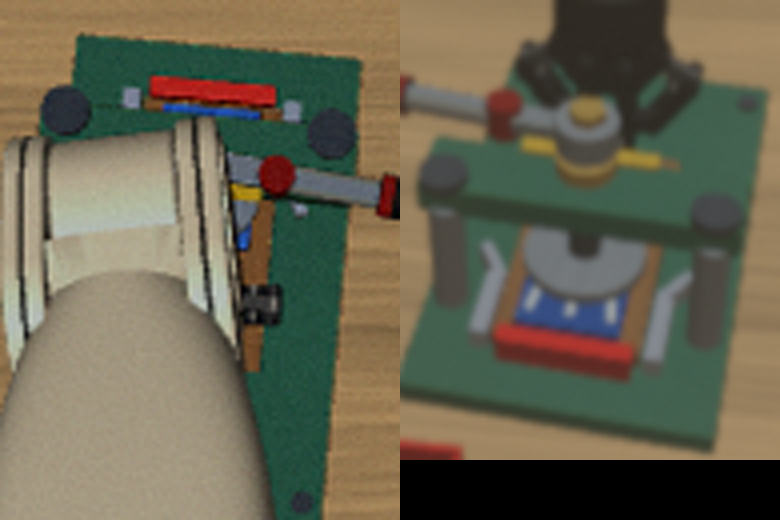

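The scene half shows the nose seated flush and square on the red bar, with the tray between the guides. The backstop is pushing back with about 6 N. I'll ease off, let go, rise and go round to the far side of the handle. There I'll push with shut fingers, since one-sided contact lets the hinge spring back freely.

drive_tool --increments '[[[-1,0,0],[0,0,0],0],[[0,0,0],[0,0,0],0.4],[[0,0,0],[0,0,0],0.5],[[0,0,0],[0,0,0],0.5],[[0,0,0],[0,0,0],0.5],[[0,0,0],[0,0,0],0.5],[[0,0,10],[0,0,0],0.5],[[0,0,25],[0,0,0],0.5]]'

```text
clock: 11.6
eef_pos: [0.5237, 0.0576, 0.0484]
tool_rot: [0.048, 0.999, -0.001, -0.003]
ft_force: [-0.0, -0.7, -0.3]
grip_width: 0.0428
grasp_force: 0.0
```

drive_tool --increments '[[[-4,0,30],[0,0,0],0.5],[[-4,0,35],[0,0,0],0.5],[[0,0,35],[0,0,0],0.4],[[0,0,35],[0,0,0],0.3],[[0,0,25],[0,0,0],0.1],[[0,0,0],[0,0,-2],0],[[0,0,0],[0,0,-3.5],0],[[0,0,0],[0,0,0],0]]'

```text
clock: 12.27
eef_pos: [0.5192, 0.058, 0.2123]
tool_rot: [0.097, 0.995, 0.0, 0.001]
ft_force: [0.5, -1.0, -0.4]
grip_width: 0.0
grasp_force: 0.0
```

```bash
python3 - <<'E'
from h import *
a=camera('top'); b=camera('scene'); save(b,'s6.png'); save(a,'t6.png'); o=get_obs(); print(o['eef_pos'],o['tool_rot'],o['joint_pos'])
old=cv2.cvtColor(cv2.imread('pics/t5.png'),cv2.COLOR_BGR2RGB)
for nm,im in (('old',{'image':old}),('new',a)):
    for k in ('black','red','orange'):
        for r,ce,bb,M in comps(masks(im,(310,155,402,185) if k!='orange' else (255,180,330,260))[k]):
            if r>8: print(nm,k,r,ce,bb)
# finger tips in scene: dark lowest
g=cv2.cvtColor(b['image'],cv2.COLOR_RGB2GRAY); e=o['eef_pos']
print('pred tip',proj(b,e),proj(b,e+[0,0,.036]))
u=int(proj(b,e)[0]); print(g[100:180:2,u-3:u+4].mean(1).round())
E
```

```text
[0.5185398  0.05789189 0.21106766] [9.54483542e-02 9.95434363e-01 3.88887232e-06 1.99689292e-04] [ 1.11232441e-01  2.76817722e-01  1.01082603e-01  1.39466874e+00
 -7.44023665e-05  3.02420191e-01]
old black 9 [310.9 159. ] [310 155   2   9]
old black 44 [337.6 156.7] [332 155  12   5]
old black 404 [372.4 172.5] [353 165  40  16]
old black 16 [312.6 173.2] [312 167   2  14]
old black 45 [330.3 169.4] [321 167  22   5]
new black 46 [337.7 156.7] [332 155  12   5]
new black 408 [372.4 172.4] [353 164  40  17]
new black 48 [330.  169.4] [321 167  22   5]
pred tip [343.12191417 165.12323156] [343.51093119 153.56872645]
[ 39.  39.  39.  39.  40.  40.  40.  41.  41.  41.  42.  42.  42.  42.
  43.  44.  43.  44.  45.  44.  50.  68.  64.  64.  65.  65.  76. 112.
 132. 128. 129. 132. 138. 135. 132. 129. 130. 135. 136. 137.]
```

drive_tool --increments '[[[15,-31,0],[0,0,0],0],[[16,-32,0],[0,0,0],0],[[16,-32,0],[0,0,0],0],[[16,-32,0],[0,0,0],0],[[16,-31,0],[0,0,0],0],[[15,-31,0],[0,0,0],0],[[0,0,0],[0,0,0],0],[[0,0,0],[0,0,0],0]]'

```text
clock: 13.03
eef_pos: [0.6124, -0.1328, 0.209]
tool_rot: [0.097, 0.995, 0.0, -0.001]
ft_force: [-0.5, 0.2, 0.2]
grip_width: 0.0
grasp_force: 0.0
```

drive_tool --increments '[[[0,0,-25],[0,0,0],0],[[0,0,-30],[0,0,0],0],[[0,0,-30],[0,0,0],0],[[0,0,-18],[0,0,0],0],[[0,0,-9],[0,0,0],0],[[0,0,0],[0,0,0],0],[[0,0,0],[0,0,0],0]]'

```text
clock: 13.62
eef_pos: [0.6127, -0.1302, 0.0992]
tool_rot: [0.095, 0.995, 0.0, 0.0]
ft_force: [0.3, 0.6, 1.0]
grip_width: -0.0003
grasp_force: 0.0
```

```bash
python3 - <<'E'
from h import *
a=camera('top'); b=camera('scene'); o=get_obs(); print(o['eef_pos'],o['ft_force'])
A=cv2.resize(a['image'][120:230,285:425],None,fx=3,fy=3,interpolation=cv2.INTER_CUBIC)
B=cv2.resize(b['image'][150:260,230:350],None,fx=3,fy=3,interpolation=cv2.INTER_CUBIC)
cv2.imwrite('pics/g6.png',cv2.cvtColor(np.hstack([A,B]),cv2.COLOR_RGB2BGR))
E
```

```text
[ 0.61398778 -0.13084158  0.10073445] [-0.15918774 -0.89808892  0.52109283]
```

View pics/g6.png

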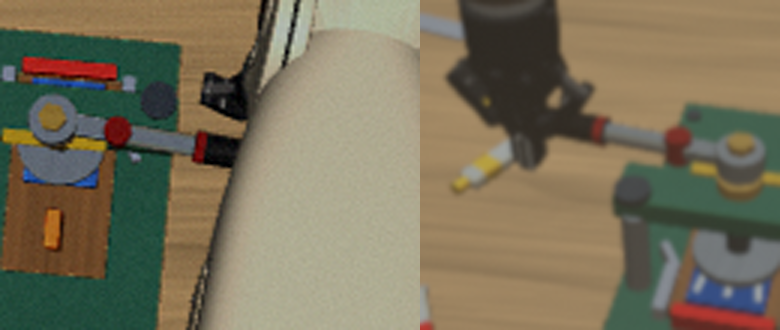

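The fingers are behind the bar, with the tip at (527,165) on its far side and below it, and the tray is still home. I'll work out the arc for the push.

```bash
python3 - <<'E'
import numpy as np
O=np.array([608.8,50.4]); r=180; h=24
def C(d): 
    a=np.radians(-101)-d; u=np.array([np.cos(a),np.sin(a)]); n=np.array([u[1],-u[0]]); return O+r*u-h*n
for d in np.arange(0,1.0,.08): print(round(d,2),C(d).round(1),'->per row(4 rows of .02)',((C(d+.08)-C(d))/4).round(2))
E
```

```text
0.0 [ 598.  -130.9] ->per row(4 rows of .02) [-3.61  0.36]
0.08 [ 583.6 -129.4] ->per row(4 rows of .02) [-3.57  0.65]
0.16 [ 569.3 -126.8] ->per row(4 rows of .02) [-3.51  0.93]
0.24 [ 555.2 -123.1] ->per row(4 rows of .02) [-3.42  1.21]
0.32 [ 541.5 -118.3] ->per row(4 rows of .02) [-3.32  1.48]
0.4 [ 528.3 -112.4] ->per row(4 rows of .02) [-3.19  1.74]
0.48 [ 515.5 -105.4] ->per row(4 rows of .02) [-3.04  1.99]
0.56 [503.4 -97.5] ->per row(4 rows of .02) [-2.87  2.22]
0.64 [491.9 -88.6] ->per row(4 rows of .02) [-2.68  2.45]
0.72 [481.2 -78.8] ->per row(4 rows of .02) [-2.48  2.65]
0.8 [471.2 -68.2] ->per row(4 rows of .02) [-2.26  2.84]
0.88 [462.2 -56.8] ->per row(4 rows of .02) [-2.02  3.01]
0.96 [454.1 -44.7] ->per row(4 rows of .02) [-1.78  3.17]
```

drive_tool --increments '[[[-4,0.8,0],[0,0,0],0],[[-4,0.8,0],[0,0,0],0],[[-2,0.4,0],[0,0,0],0],[[0,0,0],[0,0,0],0]]'

```text
clock: 14.05
eef_pos: [0.6022, -0.1291, 0.0993]
tool_rot: [0.096, 0.995, -0.0, 0.0]
ft_force: [-0.3, -0.5, -0.7]
grip_width: -0.0
grasp_force: 0.0
```

drive_tool --increments '[[[-2,0.4,0],[0,0,0],0],[[-2,0.4,0],[0,0,0],0],[[0,0,0],[0,0,0],0]]'

```text
clock: 14.3
eef_pos: [0.5993, -0.1286, 0.0991]
tool_rot: [0.096, 0.995, -0.0, 0.001]
ft_force: [2.0, 0.1, 0.4]
grip_width: 0.0001
grasp_force: 1.0
```

Contact came at x = 0.599, as predicted (0.598). Now I'll turn along the arc.

drive_tool --increments '[[[-3.6,0.4,0],[0,0,-1.15],0],[[-3.6,0.4,0],[0,0,-1.15],0],[[-3.6,0.4,0],[0,0,-1.15],0],[[-3.6,0.4,0],[0,0,-1.15],0]]'

```text
clock: 14.63
eef_pos: [0.5842, -0.1269, 0.099]
tool_rot: [0.137, 0.991, -0.0, 0.001]
ft_force: [2.3, -1.1, 1.4]
grip_width: 0.0001
grasp_force: 1.5
```

drive_tool --increments '[[[-3.6,0.6,0],[0,0,-1.15],0],[[-3.6,0.6,0],[0,0,-1.15],0],[[-3.6,0.7,0],[0,0,-1.15],0],[[-3.6,0.7,0],[0,0,-1.15],0]]'

```text
clock: 14.97
eef_pos: [0.5695, -0.1239, 0.0988]
tool_rot: [0.177, 0.984, 0.0, 0.0]
ft_force: [3.2, -1.8, 1.6]
grip_width: -0.0001
grasp_force: 1.5
```

drive_tool --increments '[[[-3.5,0.9,0],[0,0,-1.15],0],[[-3.5,0.9,0],[0,0,-1.15],0],[[-3.5,1,0],[0,0,-1.15],0]]'

```text
clock: 15.22
eef_pos: [0.559, -0.121, 0.0986]
tool_rot: [0.206, 0.979, 0.0, 0.0]
ft_force: [2.5, -0.8, 1.6]
grip_width: -0.0002
grasp_force: 1.5
```

```bash
cat >> h.py <<'E'
O=np.array([.6088,.0504])
def hinge():
    a=camera('top'); o=get_obs(); R=[]
    # hinge: red comp near radius 55 mm of axis
    for r,ce,bb,M in comps(masks(a,(262,140,350,225))['red']):
        w=ray(a,ce,.174)[:2]; d=np.linalg.norm(w-O)
        if .042<d<.068 and r<40: R.append((int(r),ce,w.round(4),round(d,4),np.degrees(np.arctan2(*(w-O)[::-1])).round(1)))
    e=o['eef_pos']; q=o['tool_rot']; print('hinge',R,'eef',e.round(4),'F',o['ft_force'].round(1),o['clock'])
    return R,o,a
E
python3 - <<'E'
from h import *
hinge()
E
```

```text
hinge [] eef [ 0.5582 -0.1208  0.0986] F [0.6 0.1 1.8] 15.2667
```

drive_tool --increments '[[[-3.4,1.2,0],[0,0,-1.15],0],[[-3.4,1.2,0],[0,0,-1.15],0],[[-3.4,1.2,0],[0,0,-1.15],0]]'

```text
clock: 15.52
eef_pos: [0.5488, -0.1176, 0.0985]
tool_rot: [0.236, 0.972, -0.0, -0.0]
ft_force: [2.5, -2.2, 2.4]
grip_width: 0.0004
grasp_force: 1.5
```

drive_tool --increments '[[[-3.4,1.3,0],[0,0,-1.15],0],[[-3.3,1.4,0],[0,0,-1.15],0],[[-3.3,1.5,0],[0,0,-1.15],0]]'

```text
clock: 15.77
eef_pos: [0.5386, -0.1135, 0.0985]
tool_rot: [0.265, 0.964, -0.0, -0.0]
ft_force: [2.0, -1.9, 1.5]
grip_width: -0.0001
grasp_force: 1.5
```

```bash
cat >> h.py <<'E'
def hingeS(n=None):
    b=camera('scene'); o=get_obs()
    for r,ce,bb,M in comps(masks(b,(270,160,380,240))['red']): print('S red',r,ce,bb,ray(b,ce,.165)[:2].round(4))
    print('eef',o['eef_pos'].round(4),'F',o['ft_force'].round(1))
    for ang in (-101,-110,-120,-130,-140): 
        a=np.radians(ang); print(ang,proj(b,[*(O+.055*np.array([np.cos(a),np.sin(a)])),.165]).round(1),end=' ')
E
python3 - <<'E'
from h import *
hingeS(); hinge()
E
```

```text
eef [ 0.5378 -0.1131  0.0985] F [ 0.1 -1.6  1.6]
-101 [316.1 196.5] -110 [317.5 194.5] -120 [319.4 192.5] -130 [321.9 190.7] -140 [324.8 189.2] hinge [] eef [ 0.538  -0.113   0.0984] F [ 0.5 -0.4 -0.2] 15.8667
```

drive_tool --increments '[[[-3.2,1.6,0],[0,0,-1.15],0],[[-3.2,1.7,0],[0,0,-1.15],0],[[-3.2,1.7,0],[0,0,-1.15],0]]'

```text
clock: 16.12
eef_pos: [0.529, -0.1087, 0.0984]
tool_rot: [0.294, 0.956, -0.0, -0.0]
ft_force: [0.7, -3.8, 0.8]
grip_width: -0.0002
grasp_force: 1.5
```

drive_tool --increments '[[[-3.1,1.8,0],[0,0,-1.15],0],[[-3.1,1.9,0],[0,0,-1.15],0],[[-3,2,0],[0,0,-1.15],0]]'

```text
clock: 16.37
eef_pos: [0.5196, -0.1027, 0.0984]
tool_rot: [0.322, 0.947, -0.0, -0.0]
ft_force: [1.1, -3.5, -0.9]
grip_width: 0.0001
grasp_force: 1.5
```

```bash
python3 - <<'E'
from h import *
b=camera('scene'); hsv=cv2.cvtColor(b['image'],cv2.COLOR_RGB2HSV).astype(int)
m=np.zeros((400,640),bool); s=hsv[175:215,305:335]; m[175:215,305:335]=((s[...,0]<8)|(s[...,0]>172))&(s[...,1]>140)
for r,ce,bb,M in comps(m): print(r,ce,bb)
for f in ('scene0.png','s6.png'):
    s=cv2.cvtColor(cv2.imread('pics/'+f),cv2.COLOR_BGR2HSV).astype(int)[175:215,305:335]; m[:]=0; m[175:215,305:335]=((s[...,0]<8)|(s[...,0]>172))&(s[...,1]>140)
    print(f,[(r,ce,bb) for r,ce,bb,M in comps(m)])
t=camera('top'); x=[300,160]; h2=cv2.cvtColor(t['image'],cv2.COLOR_RGB2GRAY); print(h2[155:190:3,296:336:3])
E
```

```text
35 [320.7 190.1] [318 187   7   8]
scene0.png [(np.int32(43), array([315.3, 196.6]), array([313, 193,   7,  11], dtype=int32))]
s6.png [(np.int32(43), array([315.2, 196.6]), array([313, 193,   7,  11], dtype=int32))]
[[107 109 107 105 109  60  64  62  60  64  62  64  51  47]
 [112 111 113 105 107  60  63  64  62  62  66  60  66  42]
 [110  98 111 108 105  39  62  65  61  61  58  65  62  61]
 [ 85 110 103 106  96 106  62  61  62  64  60  69  63  60]
 [133  41  78  37 107 107 105 102 111  65  62  65  67  60]
 [109 104 105  48 103 114 104  40  35  46  44  33  13  19]
 [102 104 102 103 106 105  75  44  41  47  56  93  58  58]
 [102 107 104 100 108  99 108  28  41  65 107  56  59  60]
 [ 73 108 105 107 104 108  80  66  81 101 103 105  76  62]
 [ 74  78  76  75  75  63  42  58  81  61  97 104 104 100]
 [ 77  81  77  83  81  81  89  81  86  66  64  60 102 104]
 [ 71  78  69  78  82  80  85  78  82  63  64  60  59 105]]
```

```bash
cat >> h.py <<'E'
def hs():
    b=camera('scene'); o=get_obs(); m=np.zeros((400,640),bool); s=cv2.cvtColor(b['image'],cv2.COLOR_RGB2HSV).astype(int)[172:215,305:345]
    m[172:215,305:345]=((s[...,0]<8)|(s[...,0]>172))&(s[...,1]>140)
    c=[(r,ce) for r,ce,bb,M in comps(m) if r>15]; print(c,'eef',o['eef_pos'].round(4),'F',o['ft_force'].round(1),round(o['clock'],2))
    A=np.radians(np.arange(-90,-180,-.25)); P=np.array([proj(b,[*(O+.055*np.array([np.cos(a),np.sin(a)])),.165]) for a in A])+[-.9,.1]
    q=o['tool_rot']; yaw=90-2*np.degrees(np.arctan2(q[0],q[1]))
    for r,ce in c: i=np.argmin(((P-ce)**2).sum(1)); print('hinge angle',np.degrees(A[i]).round(1),'res',np.linalg.norm(P[i]-ce).round(2))
    # handle direction from hinge to bar centre at finger contact
    a=np.degrees(A[i]); H=O+.055*np.array([np.cos(np.radians(a)),np.sin(np.radians(a))]); y=np.radians(yaw)
    C=o['eef_pos'][:2]; d=C-H; L=np.linalg.norm(d); hd=np.degrees(np.arctan2(d[1],d[0])-np.arcsin(.024/L)); hd=min((hd,hd+360,hd-360),key=lambda v:abs(v+120))
    print('handle dir from finger',hd.round(1),'bend rad',np.radians(a-hd).round(3),'contact L',round(L,3),'tool along',(yaw-180).round(1))
E
python3 -c "
from h import *
hs()"
```

```text
[(np.int32(37), array([320.9, 189.9]))] eef [ 0.5195 -0.1017  0.0984] F [ 0.4 -0.1 -0.3] 16.52
hinge angle -131.0 res 0.84
handle dir from finger -127.0 bend rad -0.07 contact L 0.123 tool along -127.5
```

drive_tool --increments '[[[-3,2,0],[0,0,-1.15],0],[[-3,2.1,0],[0,0,-1.15],0],[[-2.9,2.2,0],[0,0,-1.15],0]]'

```text
clock: 16.77
eef_pos: [0.5112, -0.0965, 0.0985]
tool_rot: [0.351, 0.937, -0.0, 0.0]
ft_force: [2.0, -2.8, -0.9]
grip_width: -0.0
grasp_force: 1.5
```

```bash
python3 -c "
from h import *
hs()"
```

```text
[(np.int32(35), array([321.7, 189.3]))] eef [ 0.5105 -0.0959  0.0985] F [ 0.2 -2.1 -1.1] 16.82
hinge angle -134.0 res 0.98
handle dir from finger -130.7 bend rad -0.058 contact L 0.122 tool along -131.1
```

drive_tool --increments '[[[-2.9,2.2,0],[0,0,-1.15],0],[[-2.8,2.3,0],[0,0,-1.15],0]]'

```text
clock: 16.98
eef_pos: [0.5054, -0.0921, 0.0985]
tool_rot: [0.369, 0.929, -0.0, -0.0]
ft_force: [1.0, -4.1, -0.5]
grip_width: -0.0
grasp_force: 1.6
```

drive_tool --increments '[[[-2.8,2.3,0],[0,0,-1.15],0],[[-2.7,2.4,0],[0,0,-1.15],0]]'

```text
clock: 17.15
eef_pos: [0.5006, -0.0886, 0.0987]
tool_rot: [0.388, 0.922, -0.001, 0.001]
ft_force: [3.2, -9.2, -3.8]
grip_width: 0.0002
grasp_force: 4.2
```

```bash
python3 -c "
from h import *
hs()"
```

```text
[(np.int32(34), array([322.7, 188.8]))] eef [ 0.5002 -0.0882  0.0987] F [ 3.1 -6.6 -3.5] 17.2
hinge angle -137.2 res 0.98
handle dir from finger -135.3 bend rad -0.034 contact L 0.122 tool along -135.7
```

The screw has seated: the force jumped to about 9 N at roughly 0.6 rad of turn. From here I'll follow the arc about the hinge pin.

drive_tool --increments '[[[-2.1,1.5,0],[0,0,-1.15],0],[[-2,1.6,0],[0,0,-1.15],0],[[-2,1.6,0],[0,0,-1.15],0]]'

```text
clock: 17.45
eef_pos: [0.4949, -0.0843, 0.0987]
tool_rot: [0.416, 0.909, -0.001, 0.002]
ft_force: [4.0, -6.9, -4.4]
grip_width: 0.0002
grasp_force: 4.4
```

drive_tool --increments '[[[-2,1.6,0],[0,0,-1.15],0],[[-1.9,1.7,0],[0,0,-1.15],0]]'

```text
clock: 17.62
eef_pos: [0.4911, -0.0812, 0.0987]
tool_rot: [0.434, 0.901, -0.001, 0.002]
ft_force: [4.2, -8.9, -3.1]
grip_width: -0.0
grasp_force: 4.7
```

```bash
python3 -c "
from h import *
hs()"
```

```text
[(np.int32(34), array([322.9, 188.6]))] eef [ 0.4907 -0.0808  0.0987] F [ 3.7 -8.2 -3.5] 17.67
hinge angle -138.0 res 1.08
handle dir from finger -140.6 bend rad 0.046 contact L 0.122 tool along -141.5
```

drive_tool --increments '[[[-1.9,1.7,0],[0,0,-1.15],0],[[-1.8,1.7,0],[0,0,-1.15],0],[[-1.8,1.8,0],[0,0,-1.15],0],[[0,0,0],[0,0,0],0]]'

```text
clock: 18.0
eef_pos: [0.4855, -0.076, 0.0987]
tool_rot: [0.461, 0.887, -0.002, 0.002]
ft_force: [4.1, -9.2, -4.6]
grip_width: 0.0002
grasp_force: 5.0
```

```bash
python3 -c "
from h import *
hs()"
```

```text
[(np.int32(16), array([309.2, 174.7])), (np.int32(33), array([322.8, 188.7]))] eef [ 0.4856 -0.0761  0.0987] F [ 5.1 -9.  -4.6] 18.05
hinge angle -127.0 res 19.93
hinge angle -137.8 res 1.03
handle dir from finger -144.0 bend rad 0.109 contact L 0.122 tool along -144.9
```

drive_tool --increments '[[[-1.8,1.8,0],[0,0,-1.15],0],[[-1.7,1.8,0],[0,0,-1.15],0],[[0,0,0],[0,0,0],0],[[0,0,0],[0,0,0],0]]'

```text
clock: 18.38
eef_pos: [0.4823, -0.0727, 0.0987]
tool_rot: [0.478, 0.878, -0.002, 0.002]
ft_force: [4.1, -9.8, -5.2]
grip_width: 0.0001
grasp_force: 5.2
```

```bash
python3 -c "
from h import *
hs()"
```

```text
[(np.int32(35), array([322.6, 188.7]))] eef [ 0.4823 -0.0728  0.0987] F [ 4.2 -9.2 -4. ] 18.43
hinge angle -137.2 res 1.12
handle dir from finger -146.5 bend rad 0.161 contact L 0.122 tool along -147.2
```

The bend is about 0.2 rad: 24 mm past seating at 0.124 m, with about 10 N at the grip and the hinge pin not moving. That is a clear click, so I'll ease back along the same arc.

drive_tool --increments '[[[1.7,-1.8,0],[0,0,1.15],0],[[1.8,-1.8,0],[0,0,1.15],0],[[1.8,-1.8,0],[0,0,1.15],0],[[1.8,-1.7,0],[0,0,1.15],0],[[1.9,-1.7,0],[0,0,1.15],0],[[1.9,-1.7,0],[0,0,1.15],0],[[2,-1.6,0],[0,0,1.15],0],[[2,-1.6,0],[0,0,1.15],0]]'

```text
clock: 19.1
eef_pos: [0.4971, -0.0861, 0.0987]
tool_rot: [0.406, 0.914, -0.001, 0.002]
ft_force: [4.2, -8.0, -3.2]
grip_width: 0.0002
grasp_force: 4.2
```

drive_tool --increments '[[[2,-1.6,0],[0,0,1.15],0],[[2.1,-1.5,0],[0,0,1.15],0],[[1.5,-1.5,0],[0,0,0],0],[[1.5,-1.5,0],[0,0,0],0],[[2,-2,0],[0,0,0],0],[[0,0,0],[0,0,0],0]]'

```text
clock: 19.6
eef_pos: [0.505, -0.0916, 0.0985]
tool_rot: [0.387, 0.922, 0.001, -0.001]
ft_force: [-0.2, -0.3, 0.4]
grip_width: 0.0
grasp_force: 0.0
```

drive_tool --increments '[[[6,-6,0],[0,0,0],0],[[8,-8,0],[0,0,0],0],[[6,-6,0],[0,0,0],0],[[0,0,20],[0,0,0],0],[[0,0,35],[0,0,0],0],[[0,0,35],[0,0,0],0],[[0,0,35],[0,0,0],0],[[0,0,20],[0,0,0],0]]'

```text
clock: 20.27
eef_pos: [0.5268, -0.1126, 0.2479]
tool_rot: [0.387, 0.922, 0.001, 0.003]
ft_force: [1.3, -1.0, 0.9]
grip_width: 0.0002
grasp_force: 0.0
```

drive_tool --increments '[[[0,-35,0],[0,0,0],0],[[0,-35,0],[0,0,0],0],[[0,-35,0],[0,0,0],0],[[-20,-35,0],[0,0,0],0],[[-20,-35,0],[0,0,0],0],[[0,0,0],[0,0,0],0],[[0,0,0],[0,0,0],0],[[0,0,0],[0,0,0],0]]'

```text
clock: 20.93
eef_pos: [0.4852, -0.2874, 0.2435]
tool_rot: [0.388, 0.922, 0.0, -0.0]
ft_force: [0.6, -0.5, -0.8]
grip_width: 0.0002
grasp_force: 0.0
```

```bash
python3 - <<'E'
from h import *
R,o,a=hinge(); hs(); save(a,'t9.png')
m=masks(a,(262,120,400,262))
for k in ('black','orange','red'):
    for r,ce,bb,M in comps(m[k]):
        if r>20: print(k,r,ce,bb,ray(a,ce,{'black':.168,'orange':.082,'red':.042}[k]).round(4))
        if r>250 and k=='black':
            l=cv2.fitLine(np.array([ray(a,q[::-1],.168)[:2] for q in np.argwhere(M)],np.float32),cv2.DIST_L2,0,.01,.01).ravel(); print('bar line dir deg',np.degrees(np.arctan2(l[1],l[0])))
for q in ('bottle_a','jar_a','tube_a','brayer'):
    print(q,[s['bbox'] for s in silhouettes(q,a)[:2]])
E
```

```text
hinge [] eef [ 0.4856 -0.2867  0.2435] F [ 1.2  0.2 -0.2] 20.9833
[(np.int32(33), array([322.8, 188.7]))] eef [ 0.4858 -0.2863  0.2436] F [ 0.4 -0.5 -1. ] 21.03
hinge angle -137.8 res 1.03
handle dir from finger -109.8 bend rad -0.488 contact L 0.311 tool along -135.5
black 76 [271.3 148.1] [265 142  13  12] [0.6383 0.1289 0.168 ]
black 83 [337.5 153.4] [331 147  13  13] [ 0.6233 -0.0371  0.168 ]
black 28 [276.2 165.3] [266 164  19   7] [0.5946 0.1165 0.168 ]
black 32 [331.9 169.8] [321 169  22   3] [ 0.5821 -0.0227  0.168 ]
black 415 [352.8 209.5] [335 193  36  34] [ 0.4825 -0.0736  0.168 ]
bar line dir deg 45.33554
orange 49 [302.  195.5] [300 190   5  13] [0.5248 0.0583 0.082 ]
red 23 [393.9 123.4] [391 121   6   6] [ 0.7325 -0.2025  0.042 ]
red 30 [397.4 134.3] [395 131   5   8] [ 0.7008 -0.2118  0.042 ]
red 148 [307.9 142.1] [293 139  31   7] [0.6806 0.0438 0.042 ]
red 45 [317.2 174.6] [314 171   8   8] [0.587  0.0178 0.042 ]
bottle_a [[158.9, 175.3, 196.7, 200.1], [161.0, 131.6, 193.3, 154.9]]
jar_a [[445.1, 209.9, 480.3, 234.9], [439.3, 156.1, 475.9, 184.4]]
tube_a [[385.8, 200.7, 411.5, 233.2], [392.2, 123.0, 413.9, 153.1]]
brayer [[172.4, 238.2, 226.4, 289.5]]
```

The handle is straight, with the bar direction at -134.7° and its bearing from the axis at -135.5°. The hinge has turned about 0.6 rad, the tab is at its home position, and the bystanders haven't moved. I'm handing in.

```bash
python3 -c "
from workcell import *
print(job_done())"
```

```text
the job is handed in; nothing more can be done
None
```

I handed the job in, but the hand-in returned no verdict: the tray is home against the backstop, the wrench clicked at about 0.2 rad of bend and sprang straight about 0.6 rad clockwise, and the paints and roller did not move.

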